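# Shim a pile of spacer plates up to the height gauge

## Robot

A 6-joint arm with a two-finger parallel gripper is mounted at the origin on the work surface. World frame = base frame: x ahead of the robot, y to its left, z up, the work surface at z = 0. Lengths are in m, angles in rad, forces in N, time in s.
With the tool pointing down it reaches from about 0.375 to 0.975 m from the base axis. Payload 3.8 kg.
Tool frame: the origin (TCP) lies midway between the tips of the shut fingers; the grasp point (between the pads) lies 19 mm behind it; x points along the fingers, y is the direction in which the jaws open and shut, and the axes are right-handed (so a half turn about x gives the same grasp; the last joint's range is limited). The gripper opens to 88 mm and grips with 3 to 60 N. Pads are 18 mm wide; open, the fingers measure 123 mm over their backs; the gripper's body (75 mm by 187 mm) begins 45 mm behind the grasp point.
Start: joints at [1.172, 0.264, 1.604, -0, 1.274, -0.037], TCP at [0.239, 0.631, 0.239] pointing down, gripper open.
Joint ranges: [-2.63, 2.63], [-0.94, 2.18], [0.31, 2.57], [-1.31, 4.45], [0, 2.66], [-2.55, 2.55]. Speed limits (rad/s): [2.57, 2.57, 3.14, 3.14, 3.14, 3.14].

## Interface

Orientations are given as a rotation vector (axis times angle).
In Python, from cell import manip, inverse_kinematics, cams, order gives the robot as it stands. Calls block until the motion is done:
- manip.move_pose(position, orientation): joint-space move of the TCP to a pose.
- manip.move_linear(position, rate=0.15, rot=None): straight line of the TCP; rot=None keeps the orientation; rate is the mean speed in m/s.
- manip.set_joints(angles): joint-space move.
- manip.set_gripper(opening, force=None): finger opening in m; force is the grip in N (None keeps the last); returns when the fingers have stopped.
- manip.dwell(seconds).
- inverse_kinematics(position, orientation): joint angles nearest the present ones, or None.
- manip.state(): the state.
- cams.capture(name): name is "scene" or "side" or "wrist"; returns a dict with "image" (400x640x3 uint8, blue, green, red), "z_map" (400x640 float32, m along the optical axis (not along the pixel's ray), 0 where there is no reading), "intrinsics" (3x3 intrinsics, pixels), "position" and "orientation" of the camera in the world; the wrist camera has in their place "T_tool_cam" (4x4, takes a point from camera to tool coordinates, whose origin is the TCP and whose axes are the tool frame's). Camera axes: x right, y down, z forward; pixel columns grow to the right and rows downward; lengths in m; the calibration is good to about 2 mm. A picture is of the moment at which its call begins: read the wrist's pose just before it.
A pose or a line that the arm cannot do raises manip.IKError and nothing moves.
- order.close_job(): hands the job in, once; it reports no verdict.
The state is a dict: "clock": time; "joint_pos": joint angles; "joint_velocities": joint speeds; "tau": joint torques, N m; "tool_pos": TCP position; "tcp_rot": TCP orientation; "contact_force": force on the tool from outside, world axes, zero at the start; "moment": the same for the moment, N m; "gripper_width": finger opening in m.
Only numpy, scipy, OpenCV 4.12 (cv2) and the standard library are available. Lean on these libraries where they do the work, as an engineer would, in place of code of your own. Each camera call takes 0.05 s, during which the arm holds its last target. There are 200 camera calls.

## Task

Lay as many of the loose spacer plates on the plate that already lies on the tapered shim as the height of the gauge calls for, squarely one on another, and push the shim up its ramp from behind until the top of the pile comes up against the underside of the gauge tip. Stop as soon as they meet, without forcing the gauge, and leave the pile bearing on the tip. Do not disturb the tube rack, the sharps bin and the tip box.

Things in the scene. Friction and masses are not known exactly. Their poses are not given: they have to be found in the camera images.
- stand: fixed ramp stand, base 260 x 100 mm. Origin on the bench straight below the gauge tip; x points up the ramp (push direction), z up. Ramp surface 38 mm above the bench at x = 0, rising 1 mm per 5 mm along x, from x = -150 to +70 mm. Side rails (9 mm high, outer faces y = +-36.5 mm) guide the shim; a low stop ends its way 62 mm beyond its start
- gauge: fixed steel height gauge, origin and axes as the stand's: the pose does NOT tell the tip height. Column at x = 95 mm, 215 mm high. A rigid arm, clamped 12 mm higher or lower from time to time, ends in a round-nosed pin 10 mm across at x = 0; its lowest point is 68 to 81 mm above the bench: see it, or feel the arm's flat top (16 mm wide, x = -8 to 78 mm), 45 mm above that point, with up to 25 N
- shim: tapered aluminium wedge 130 x 58 mm, loose on the ramp, 0.25 to 0.5 kg. Origin at the centre of its level top; x up the ramp. 34 mm thick at its flat rear end (x = -65 mm, push here), 8 mm at its front. At the start its top is 46 mm above the bench, its front end just below the gauge tip; pushed, it rises level, 1 mm per 5 mm, 12 mm at most, and stays by friction where it is left
- plate0: aluminium spacer plate 100 x 60 x 8 mm, about 0.1 to 0.18 kg, lying on the shim at the start (its centre 8 mm ahead of the shim's). Origin at the centre of its underside, x along its length
- plate1: loose aluminium spacer plate like plate0, 100 x 60 x 8 mm, lying flat on the bench at the robot's right. Origin at the centre of its underside, x along its length. One is always spare; spare plates may stay where they are
- plate2: loose aluminium spacer plate like plate0, 100 x 60 x 8 mm, lying flat on the bench at the robot's right. Origin at the centre of its underside, x along its length. One is always spare; spare plates may stay where they are
- plate3: loose aluminium spacer plate like plate0, 100 x 60 x 8 mm, lying flat on the bench at the robot's right. Origin at the centre of its underside, x along its length. One is always spare; spare plates may stay where they are
- tube_rack: white tube rack 76 x 190 x 83 mm with capped tubes, bystander; origin centre of underside
- sharps_bin: yellow round sharps bin with red lid, 140 mm across, 158 mm high, bystander; origin centre of underside
- tip_box: blue box with clear lid, 124 x 89 x 61 mm, bystander; origin centre of underside
Things that resemble listed ones, but are neither listed nor needed, are in the scene too. What is shaped like the plate0 but orange or turquoise is not meant.

How it is judged:
By the outcome, as a careful person would: the job done as asked, in the order asked, and still so for the second after the job is handed in, with the robot touching nothing.
It also fails if it takes over 72 s, if anything falls off the work surface, if the arm or the gripper's body presses on something with over 40 N, if the wrist force passes 120 N, or if a joint passes its speed limit or range.

## Working session

There is one attempt and no reset: what is moved stays moved. The work goes in short steps, each a Python script; the robot and the scene stay as the last script left them, time stands still between calls to the robot, and variables do not carry over. Pictures are saved under pics/ and viewed, on a budget of 10 in all, crops included, one or two more only if the job needs it, and the job is handed in when it is done.

```bash
ls; mkdir -p pics; cat > h.py <<'E'
import numpy as np, cv2
from scipy.spatial.transform import Rotation as R
from cell import manip, inverse_kinematics, cams, order
def rot(o):
    o=np.array(o,float)
    if o.shape==(3,3): return o
    return R.from_rotvec(o).as_matrix() if o.size==3 else R.from_quat(o).as_matrix()
def cap(n):
    s=manip.state(); c=cams.capture(n)
    if n=='wrist':
        T=np.eye(4);T[:3,:3]=rot(s['tcp_rot']);T[:3,3]=s['tool_pos'];T=T@np.array(c['T_tool_cam'])
    else:
        T=np.eye(4);T[:3,:3]=rot(c['orientation']);T[:3,3]=c['position']
    c['T']=T; return c
def ray(c,uv):
    K=np.array(c['intrinsics']);d=np.linalg.inv(K)@np.array([uv[0],uv[1],1.]);return c['T'][:3,3],c['T'][:3,:3]@d
def onz(c,uv,z):
    o,d=ray(c,uv);return o+d*(z-o[2])/d[2]
def cloud(c):
    K=np.array(c['intrinsics']);v,u=np.mgrid[:400,:640];z=c['z_map']
    p=np.stack([(u-K[0,2])/K[0,0]*z,(v-K[1,2])/K[1,1]*z,z],-1)@c['T'][:3,:3].T+c['T'][:3,3]
    p[z==0]=np.nan;return p
def proj(c,p):
    q=c['T'][:3,:3].T@(np.array(p)-c['T'][:3,3]);q=np.array(c['intrinsics'])@q;return q[:2]/q[2]
E
python3 - <<'E'
from h import *
import pickle
for n in('scene','side'):
    c=cap(n);cv2.imwrite(f'pics/{n}0.png',c['image']);pickle.dump(c,open(n+'0.pkl','wb'));print(n,c['T'].round(3),c['orientation'],c['intrinsics'])
print(manip.state())
E
```

```text
pics
scene [[ 0.635  0.596 -0.491  1.204]
 [ 0.772 -0.484  0.412 -0.522]
 [ 0.008 -0.641 -0.768  1.038]
 [ 0.     0.     0.     1.   ]] [-2.24397503 -1.06391205  0.37484093] [[434.69859309   0.         317.04617378]
 [  0.         434.69859309 204.60671948]
 [  0.           0.           1.        ]]
side [[ 0.896 -0.264  0.356  0.094]
 [-0.443 -0.496  0.747 -0.949]
 [-0.021 -0.827 -0.561  0.819]
 [ 0.     0.     0.     1.   ]] [-2.11692664  0.50698749 -0.23978242] [[497.92148882   0.         326.69536044]
 [  0.         497.92148882 202.71535657]
 [  0.           0.           1.        ]]
{'clock': 0.1, 'joint_pos': array([ 1.17212187e+00,  2.64698852e-01,  1.60520496e+00,  1.29927264e-05,
        1.27372639e+00, -3.69112423e-02]), 'joint_velocities': array([ 9.84120651e-04, -7.16068254e-04, -3.77125611e-03,  9.71911615e-04,
       -6.68970958e-05, -1.69792105e-03]), 'tau': array([ 1.07330181e-04, -5.03620327e+01, -3.58070147e+01,  7.31016439e-02,
        2.34259805e-02, -6.67191443e-05]), 'tool_pos': array([0.23865624, 0.63072131, 0.23751589]), 'tcp_rot': array([ 0.28230092,  1.55254732, -0.28543585]), 'contact_force': array([ 0.49115455, -0.04514815, -0.5839697 ]), 'moment': array([-0.04330872, -0.02673227, -0.0203291 ]), 'gripper_width': 0.08811818220849224}
```

View pics/scene0.png

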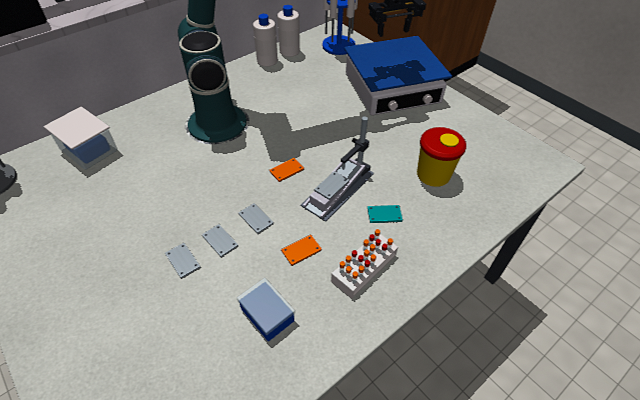

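View pics/side0.png

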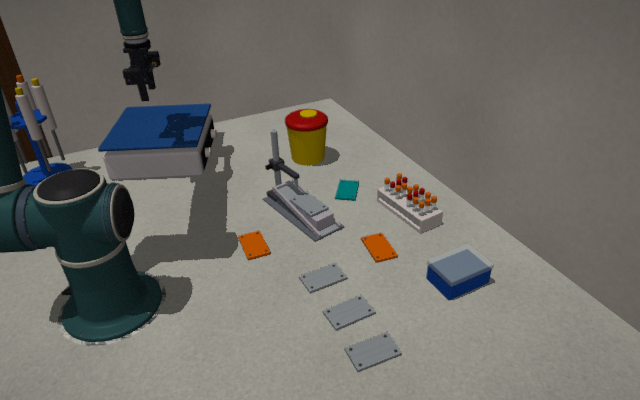

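The grey plates are at scene pixels (256,218), (220,240) and (183,260). The stand is at (340,188) with the gauge column at (364,130). The orange (286,169 and 301,249) and turquoise (385,213) plates are decoys.

```bash
cat > m.py <<'E'
from h import *
import pickle
for n in('scene','side'):
    c=pickle.load(open(n+'0.pkl','rb'));P=cloud(c);im=c['image'].astype(int)
    z=P[...,2];
    # plates by depth height + low saturation
    hsv=cv2.cvtColor(c['image'],cv2.COLOR_BGR2HSV)
    m=((z>0.004)&(z<0.014)&(hsv[...,1]<70)&(P[...,0]>.25)&(P[...,0]<1.1)).astype(np.uint8)
    m=cv2.morphologyEx(m,cv2.MORPH_OPEN,np.ones((3,3)))
    for k in cv2.findContours(m,0,2)[0]:
        if cv2.contourArea(k)<150: continue
        q=np.array([onz(c,p[0],.008)[:2] for p in k],np.float32)*1000
        r=cv2.minAreaRect(q);print(n,'plate?',np.round(k.mean((0,1))),np.round(r[0],1),np.round(r[1],1),round(r[2],1))
    # tall stuff near stand
    g=(hsv[...,1]<90)&(P[...,0]>.4)&(P[...,0]<.95)&(abs(P[...,1])<.25)&(z>.02)
    for lo,hi in((.04,.062),(.09,.14),(.14,.21),(.205,.23)):
        a=P[g&(z>lo)&(z<hi)]
        if len(a): print(n,lo,hi,len(a),np.median(a,0).round(4),np.nanmin(a,0).round(3),np.nanmax(a,0).round(3))
E
python3 m.py
python3 - <<'E'
import cv2,numpy as np
a=cv2.imread('pics/scene0.png')[100:225,290:400];b=cv2.imread('pics/side0.png')[115:245,240:355]
f=lambda x:cv2.resize(x,(400,460),interpolation=cv2.INTER_CUBIC)
cv2.imwrite('pics/crop1.png',np.hstack([f(a),f(b)]))
E
```

```text
scene plate? [183. 259.] [ 462.2 -385.6] [ 59.7 101.7] 88.1
scene plate? [221. 239.] [ 469.8 -269.7] [101.3  59.6] 2.0
scene plate? [256. 218.] [ 467.4 -144.4] [100.8  58.7] 1.3
scene 0.04 0.062 2053 [0.5744 0.0509 0.0461] [ 0.483 -0.107  0.04 ] [0.847 0.249 0.062]
scene 0.09 0.14 267 [0.5205 0.2149 0.1188] [0.474 0.139 0.091] [0.537 0.248 0.14 ]
scene 0.14 0.21 105 [0.5133 0.2383 0.1756] [0.5   0.233 0.14 ] [0.518 0.25  0.209]
scene 0.205 0.23 29 [0.5107 0.2405 0.2128] [0.498 0.232 0.205] [0.518 0.249 0.217]
side plate? [370. 351.] [ 455.2 -388.2] [ 62.9 101.5] 87.9
side plate? [347. 311.] [ 463.4 -271.8] [100.7  64.1] 2.2
side plate? [321. 277.] [ 460.7 -146.7] [101.9  65.5] 1.6
side 0.04 0.062 1922 [0.5495 0.0576 0.0481] [ 0.473 -0.109  0.04 ] [0.842 0.246 0.062]
side 0.09 0.14 330 [0.5077 0.2189 0.1186] [0.469 0.139 0.09 ] [0.531 0.248 0.14 ]
side 0.14 0.21 142 [0.5011 0.2356 0.176 ] [0.494 0.229 0.141] [0.513 0.248 0.21 ]
side 0.205 0.23 34 [0.5023 0.2368 0.2119] [0.495 0.231 0.205] [0.512 0.249 0.218]
```

View pics/crop1.png

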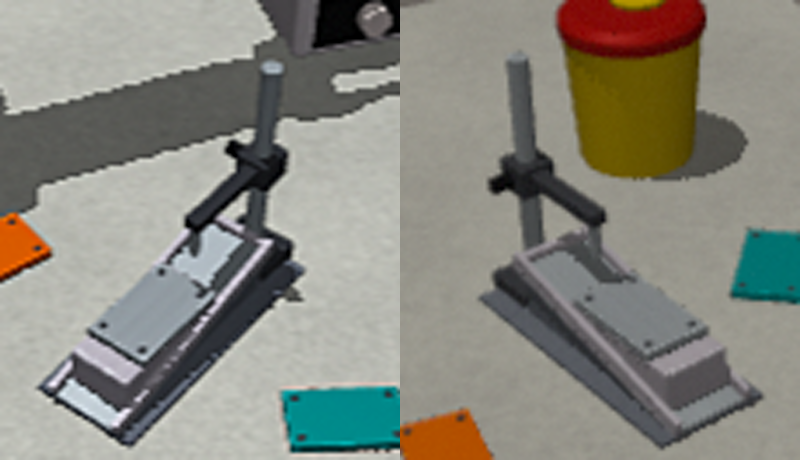

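The crop confirms the grey plate on the shim, with the gauge pin just ahead of its front edge. Next is a wrist view from above.

```bash
cat >> h.py <<'E'
def down(yaw):
    "tool pointing down, jaws opening along world direction yaw"
    x=np.array([0,0,-1.]);y=np.array([np.cos(yaw),np.sin(yaw),0]);return R.from_matrix(np.stack([x,y,np.cross(x,y)],1)).as_rotvec()
E
python3 - <<'E'
from h import *
import pickle
s=manip.state();print(rot(s['tcp_rot']).round(2))
c=cams.capture('wrist');T=np.array(c['T_tool_cam']);print(T.round(3),c['intrinsics'])
# stand guess: from clouds, plate0 top
for n in('scene','side'):
    d=pickle.load(open(n+'0.pkl','rb'));P=cloud(d);z=P[...,2];
    a=P[(z>.049)&(z<.058)&(P[...,0]>.45)&(P[...,0]<.66)&(P[...,1]>-.05)&(P[...,1]<.2)][:,:2].astype(np.float32)*1000
    print(n,len(a),cv2.minAreaRect(a))
yaw=np.arctan2(.238-.09,.507-.555);print(np.degrees(yaw))
o=down(yaw+np.pi/2)if 0 else down(yaw-np.pi/2)
for y in(yaw-np.pi/2,yaw+np.pi/2): print(y,[inverse_kinematics(p,down(y)) for p in([.55,.07,.33],[.46,-.27,.02])])
E
```

```text
[[-0.    0.35  0.94]
 [-0.    0.94 -0.35]
 [-1.   -0.   -0.  ]]
[[ 0.    -0.301  0.954 -0.145]
 [ 1.     0.    -0.     0.001]
 [-0.     0.954  0.301 -0.077]
 [ 0.     0.     0.     1.   ]] [[346.39252066   0.         318.77818176]
 [  0.         346.39252066 199.89793463]
 [  0.           0.           1.        ]]
scene 531 ((538.7938842773438, 115.69453430175781), (75.16901397705078, 177.46859741210938), 14.379095077514648)
side 566 ((530.3092651367188, 120.14131927490234), (74.65967559814453, 178.5522918701172), 12.852544784545898)
107.96913974015703
0.31362065221669866 [array([ 8.16665656e-02, -8.88699922e-03,  1.74311645e+00, -4.44089210e-16,
        1.40736321e+00, -2.31954087e-01]), array([-5.77473411e-01,  2.39253566e-01,  2.08632820e+00, -4.44089210e-16,
        8.16010886e-01, -8.91094063e-01])]
3.4552133058064918 [None, array([-5.77473411e-01,  2.39253566e-01,  2.08632820e+00, -8.88178420e-16,
        8.16010886e-01,  2.25049859e+00])]
```

```bash
python3 - <<'E'
from h import *
import pickle
manip.move_pose([.55,.09,.29],down(.236))
c=cap('wrist');cv2.imwrite('pics/w1.png',c['image']);pickle.dump(c,open('w1.pkl','wb'))
manip.move_pose([.46,-.17,.40],down(-1.536))
c=cap('wrist');cv2.imwrite('pics/w2.png',c['image']);pickle.dump(c,open('w2.pkl','wb'))
print(manip.state()['clock'])
def rects(c,lo,hi,zt,box):
    P=cloud(c);z=P[...,2]
    m=((z>lo)&(z<hi)&(P[...,0]>box[0])&(P[...,0]<box[1])&(P[...,1]>box[2])&(P[...,1]<box[3])).astype(np.uint8)
    m=cv2.morphologyEx(m,cv2.MORPH_OPEN,np.ones((3,3)))
    for k in cv2.findContours(m,0,2)[0]:
        if cv2.contourArea(k)<300: continue
        q=np.array([onz(c,p[0],zt)[:2] for p in k],np.float32)*1000
        r=cv2.minAreaRect(q);M=np.zeros_like(m);cv2.drawContours(M,[k],-1,1,-1);print('rect',np.round(k.mean((0,1))),np.round(r[0],1),np.round(r[1],1),round(r[2],1),'z',np.median(z[M>0]).round(4))
rects(c,.004,.014,.008,(.3,.7,-.5,0))
c=pickle.load(open('w1.pkl','rb'));rects(c,.050,.06,.054,(.4,.7,-.05,.3));rects(c,.042,.050,.046,(.4,.7,-.05,.3));rects(c,.1,.14,.118,(.4,.7,-.05,.3));rects(c,.2,.22,.215,(.4,.7,-.05,.3))
E
```

```text
3.6333
rect [460. 151.] [ 459.7 -384.2] [60.9 99.6] 87.9 z nan
rect [392. 142.] [ 467.  -268.6] [98.5 60. ] 2.3 z nan
rect [301. 143.] [ 464.6 -142.3] [99.6 59.3] 2.1 z nan
rect [279.  26.] [ 638.1 -106.4] [99.8 54.1] 82.9 z nan
rect [315. 146.] [536.6  95.4] [59.7 99.6] 11.2 z nan
rect [339.  49.] [537.  203.3] [28.4 42.5] 13.6 z nan
rect [279.  50.] [491.4 192.6] [25.1 45.4] 13.2 z nan
rect [311. 207.] [549.6  34.2] [56.8 20.5] 11.7 z nan
rect [328.  63.] [534.4 198.1] [23. 35.] 13.5 z nan
rect [287.  60.] [494.9 190.4] [17.7 35.3] 11.7 z nan
rect [308.  43.] [518.2 189. ] [33.4 91.7] 13.6 z nan
```

View pics/w1.png

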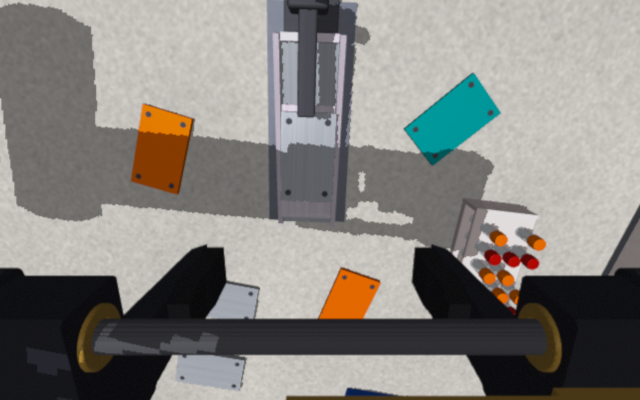

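The wrist view shows plate0 at (307,155) on the shim, with the arm above it ending at (306,115). I'll refine the ramp direction and arm height using plate0 (known z = 54 mm) as the reference.

```bash
python3 - <<'E'
from h import *
import pickle
c=pickle.load(open('w1.pkl','rb'));P=cloud(c);z=P[...,2]
ctr=np.array([.5366,.0954])
for yaw in(np.radians(102),):
    u=np.array([np.cos(yaw),np.sin(yaw)]);v=np.array([-u[1],u[0]])
    X=(P[...,:2]-ctr)@u*1e3;Y=(P[...,:2]-ctr)@v*1e3
def st(n,m):
    a=P[m];print(n,len(a),'z',np.percentile(a[:,2]*1e3,[10,50,90]).round(1),'X',np.percentile(X[m],[1,50,99]).round(1),'Y',np.percentile(Y[m],[1,50,99]).round(1))
    xs=X[m];b=np.linspace(xs.min(),xs.max(),9);bx=[];by=[]
    for i in range(8):
        k=m&(X>=b[i])&(X<b[i+1])
        if k.sum()>5: bx.append(X[k].mean());by.append((Y[k].min()+Y[k].max())/2)
    print('  centreline slope deg',np.degrees(np.polyfit(bx,by,1)[0]).round(2), np.round(by,1))
st('plate0',(z>.049)&(z<.059)&(abs(Y)<34)&(abs(X)<52))
st('shimrear',(z>.041)&(z<.0495)&(abs(Y)<34)&(X<-45)&(X>-80))
st('arm',(z>.09)&(z<.14)&(abs(Y)<20)&(X>20)&(X<115))
st('bench',(abs(z)<.008)&(abs(Y)>60)&(abs(Y)<150)&(abs(X)<60))
b=P[(z>.09)&(z<.14)&(abs(Y)<20)&(X>20)&(X<115)];xx=X[(z>.09)&(z<.14)&(abs(Y)<20)&(X>20)&(X<115)]
for a in range(40,110,10): k=(xx>a)&(xx<a+10); print(a,(np.median(b[k,2])*1e3).round(1) if k.any() else None,k.sum())
# colour-edge based centreline: shim+plate rear
E
```

```text
plate0 4698 z [52.1 53.  54. ] X [-49.    1.8  48.5] Y [-29.3   0.1  29.7]
  centreline slope deg -0.68 [ 0.5  0.2  0.4  0.  -0.1 -0.1 -0.3 -0.7]
shimrear 791 z [44.  45.1 46. ] X [-73.1 -62.9 -52.7] Y [-27.7   0.1  28.6]
  centreline slope deg -1.41 [0.5 0.5 0.5 0.5 0.  0.1 0.1 0.2]
arm 1504 z [117.6 118.6 119.6] X [ 49.6  83.7 114.4] Y [-7.9 -0.1  7.8]
  centreline slope deg -0.32 [-0.1  0.1 -0.1 -0.1  0.1  0.2 -0.5 -0.3]
bench 13575 z [-2.1 -0.9  0.5] X [-58.6   3.8  59. ] Y [-148.    61.   148.4]
  centreline slope deg 0.01 [-0.1  0.  -0.1 -0.1 -0.   0.1  0.  -0.1]
40 118.0 16
50 118.5 215
60 118.7 214
70 118.7 228
80 118.6 225
90 118.6 239
100 118.6 241
```

Raw depth gives the arm top at 118.6 mm. Corrected by plate0 it is about 119.6 mm, so the tip is at about 74.6 mm. That is too near the boundary between one and two plates, so I'll feel it.

```bash
cat >> h.py <<'E'
YAW=np.radians(101.7); U=np.array([np.cos(YAW),np.sin(YAW)]); V=np.array([-U[1],U[0]]); C0=np.array([.5366,.0954])
def S(x,y,z):  # stand coords (m) -> world
    p=C0+(x+.057)*U+y*V; return [p[0],p[1],z]
OD=down(YAW-np.pi/2)
E
python3 - <<'E'
from h import *
manip.set_gripper(0.0,20)
manip.move_pose(S(-.003,0,.17),OD)
manip.move_linear(S(-.003,0,.1225+.003),0.1)
manip.dwell(.2)
f0=np.array(manip.state()['contact_force']);print(f0,manip.state()['clock'])
z=.1255
while z>.111:
    z-=.0005;manip.move_linear(S(-.003,0,z),0.02)
    s=manip.state();f=np.array(s['contact_force'])-f0
    if f[2]>1: print(round(z,4),s['tool_pos'].round(4),f.round(1))
    if f[2]>6: break
manip.dwell(.15);s=manip.state();print(s['tool_pos'],s['contact_force']-f0,s['gripper_width'],s['clock'])
manip.move_linear(S(-.003,0,.19),0.2);print(manip.state()['clock'])
E
```

```text
[ 0.18248895 -0.87449419  0.14450692] 7.2
0.12 [0.5257 0.1483 0.1202] [-0.5  0.6  2.2]
0.1195 [0.5258 0.1483 0.1202] [-1.7  0.5  5.1]
0.119 [0.5258 0.1483 0.1202] [-3.7  1.   7.2]
[0.52577823 0.14831802 0.12026329] [-4.70984702  0.35978913  9.14729225] 0.0003247091898918393 10.6
11.1083
```

The arm top was felt at 120.2 mm, so the tip is at about 75.2 mm. One plate reaches 74 mm at most, while two give 70 mm plus a 5.2 mm rise, i.e. a push of about 26 mm. So I need two plates. I'll take the nearer two grey ones, at scene (256,218) and (220,240); the enlarged crop already showed grey as the matching colour.

```bash
cat >> h.py <<'E'
def pick(c,yawdeg):
    o=down(np.radians(yawdeg-90));x,y=c
    manip.move_pose([x,y,.10],o);manip.move_linear([x,y,.003],0.12)
    manip.set_gripper(.05,25);s=manip.state();print('grip',s['gripper_width'],s['tool_pos'].round(4))
    manip.move_linear([x,y,.12],0.2)
def place(zt,x=-.057,y=0.):
    manip.move_pose(S(x,y,zt+.05),OD);manip.dwell(.15)
    f0=np.array(manip.state()['contact_force']);manip.move_linear(S(x,y,zt+.003+.002),0.1)
    z=zt+.005
    while z>zt:
        z-=.0005;manip.move_linear(S(x,y,z),0.02);s=manip.state()
        if s['contact_force'][2]-f0[2]>2.5: break
    print('placed',s['tool_pos'].round(4),(s['contact_force']-f0).round(1))
    manip.set_gripper(.085);manip.move_linear(S(x,y,zt+.09),0.15)
E
python3 - <<'E'
from h import *
import pickle
manip.set_gripper(.088,25)
pick((.4646,-.1423),2.1)
place(.054)
manip.move_linear(S(-.077,0,.29),0.3);manip.dwell(.2)
c=cap('wrist');pickle.dump(c,open('w3.pkl','wb'));im=c['image'];cv2.imwrite('pics/w3.png',cv2.resize(im[60:260,210:430],(770,700))[:600])
print(manip.state()['clock'],manip.state()['gripper_width'])
E
```

```text
grip 0.059261793942441375 [ 0.465  -0.1425  0.0035]
placed [0.5367 0.0954 0.0572] [-2.8  0.5  6. ]
21.175 0.08523144140770111
```

View pics/w3.png

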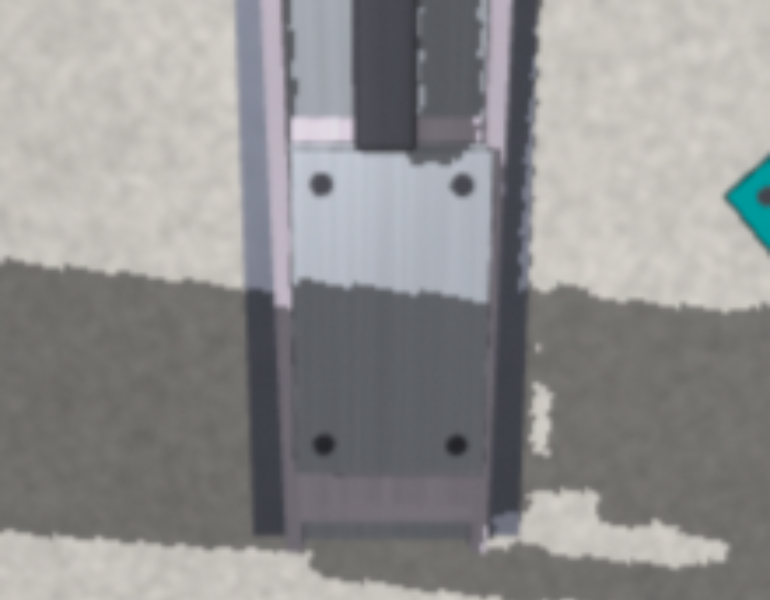

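Plate1 lies on plate0, square to the eye, with corners from (290,150) to (485,475). I'll measure its offset, then place the second.

```bash
cat >> h.py <<'E'
def topfit(c,zt,tol=.004):
    "rect of flat face at height zt, in stand mm"
    P=cloud(c);z=P[...,2];d=P[...,:2]-C0;X=d@U*1e3-57;Y=d@V*1e3
    m=((abs(z-zt+.001)<tol)&(abs(Y)<36)&(X>-160)&(X<60)).astype(np.uint8);m=cv2.morphologyEx(m,cv2.MORPH_OPEN,np.ones((3,3)))
    k=max(cv2.findContours(m,0,2)[0],key=cv2.contourArea)
    w=np.array([onz(c,p[0],zt)[:2] for p in k]);q=np.stack([(w-C0)@U*1e3-57,(w-C0)@V*1e3],1).astype(np.float32)
    r=cv2.minAreaRect(q);return np.round(r[0],1),np.round(r[1],1),round(r[2],1),np.round([q[:,0].min(),q[:,0].max()],1)
E
python3 - <<'E'
from h import *
import pickle
for f,zz in(('w1',.054),('w1',.046),('w3',.062),('w3',.046)):print(f,zz,topfit(pickle.load(open(f+'.pkl','rb')),zz))
E
```

```text
w1 0.054 (array([-57.,   0.]), array([59.7, 99.6]), 89.5, array([-107. ,   -7.1], dtype=float32))
w1 0.046 (array([-119.5,   -0.3]), array([56.8, 20.5]), 90.0, array([-129.8, -109.3], dtype=float32))
w3 0.062 (array([-58.5,  -1.3]), array([59.7, 98.8]), 89.9, array([-107.8,   -9.1], dtype=float32))
w3 0.046 (array([-121.7,    0.3]), array([16. , 57.6]), 0.1, array([-129.7, -113.7], dtype=float32))
```

```bash
python3 - <<'E'
from h import *
import pickle
manip.set_gripper(.088,25)
pick((.467,-.2686),2.3)
place(.062,-.0563,.0006)
manip.move_linear(S(-.077,0,.29),0.3);manip.dwell(.2)
c=cap('wrist');pickle.dump(c,open('w4.pkl','wb'))
print(manip.state()['clock']);print(topfit(c,.070),topfit(c,.046))
c=cap('side');a=c['image'][115:245,240:355];cv2.imwrite('pics/s4.png',cv2.resize(a,(575,600),interpolation=cv2.INTER_CUBIC)); 
for p in([-.135,.0],[-.16,0]): print([inverse_kinematics(S(p[0],0,z),OD) is not None for z in(.03,.04,.15)])
E
```

```text
grip 0.05917507802737259 [ 0.4674 -0.2689  0.0035]
placed [0.5359 0.096  0.0652] [-2.5 -0.4  6.8]
30.6833
(array([-58.3,  -0.7]), array([98.9, 59.7]), 0.0, array([-107.8,   -8.9], dtype=float32)) (array([40.2, 21.1]), array([19.8, 39.1]), 89.6, array([20.6, 59.6], dtype=float32))
[True, True, True]
[True, True, True]
```

View pics/s4.png

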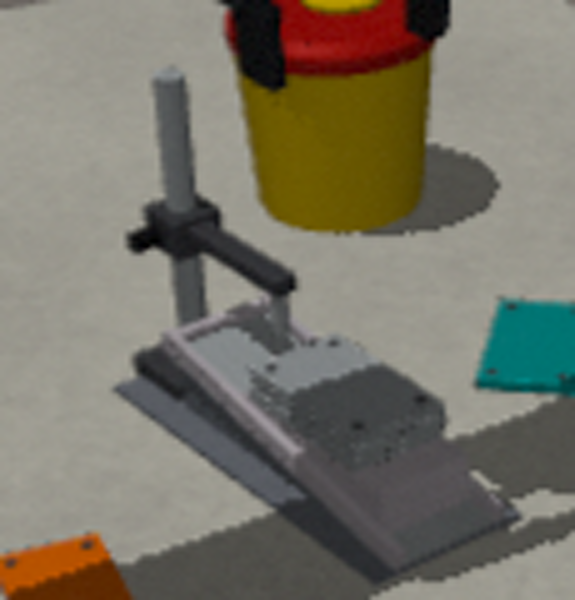

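The pile of three is square, with the tip just above its front edge. Offsets between the plates are within about 1.5 mm. Now I'll push from behind along the ramp, watching the force.

```bash
cat > push.py <<'E'
from h import *
U3=np.array([U[0],U[1],0])
def zt(x): return .026+.2*(x+.14)
def xs(s): return (np.array(s['tool_pos'])[:2]-C0)@U*1e3-57
E
python3 - <<'E'
from push import *
manip.set_gripper(0,20)
manip.move_pose(S(-.17,0,.12),OD);manip.move_linear(S(-.165,0,zt(-.165)),0.15);manip.dwell(.2)
f0=np.array(manip.state()['contact_force']);np.save('f0.npy',f0)
x=-.165;manip.move_linear(S(-.148,0,zt(-.148)),0.06);x=-.148;con=None;print(manip.state()['clock'])
while x<-.09:
    st=.001 if con is None or x<con+.018 else .0005
    x+=st;manip.move_linear(S(x,0,zt(x)),0.02)
    s=manip.state();f=np.array(s['contact_force'])-f0;p=-f@U3
    if con is None and p>1: con=x
    print(round(x*1e3,1),xs(s).round(2),'push',p.round(2),'fz',f[2].round(2),round(s['clock'],1))
    if con and x>con+.006 and s['clock']<60:
        h.append(p) if 'h' in globals() else globals().update(h=[p])
        if p>np.median(h)+2.5 and p>4: break
    if p>14 or s['clock']>58: break
E
```

```text
34.2417
-147.0 -147.05 push 0.7 fz -0.61 34.5
-146.0 -146.05 push 0.59 fz -0.75 34.7
-145.0 -144.97 push 0.09 fz -0.26 35.0
-144.0 -143.94 push 2.17 fz 0.17 35.2
-143.0 -142.94 push 1.16 fz -0.62 35.5
-142.0 -141.96 push 0.41 fz -0.49 35.7
-141.0 -141.29 push 2.46 fz -1.39 36.0
-140.0 -140.55 push 5.36 fz -2.85 36.2
-139.0 -139.4 push 5.63 fz -1.07 36.5
-138.0 -138.31 push 6.21 fz -1.83 36.7
-137.0 -137.21 push 6.29 fz -1.53 37.0
-136.0 -136.1 push 6.04 fz -1.93 37.2
-135.0 -135.03 push 5.0 fz -1.79 37.5
-134.0 -134.01 push 5.39 fz -2.25 37.7
-133.0 -132.97 push 5.69 fz -1.88 38.0
-132.0 -131.97 push 5.9 fz -2.3 38.2
-131.0 -130.99 push 4.72 fz -1.39 38.5
-130.0 -129.96 push 5.04 fz -1.59 38.7
-129.0 -128.99 push 5.83 fz -2.63 39.0
-128.0 -127.98 push 5.85 fz -1.62 39.2
-127.0 -126.97 push 5.3 fz -1.94 39.5
-126.0 -125.96 push 5.63 fz -1.71 39.7
-125.5 -125.55 push 6.25 fz -1.76 40.0
-125.0 -125.05 push 5.94 fz -2.44 40.2
-124.5 -124.56 push 5.27 fz -2.08 40.5
-124.0 -124.09 push 6.41 fz -2.34 40.7
-123.5 -123.56 push 5.92 fz -1.74 41.0
-123.0 -123.07 push 5.27 fz -2.12 41.2
-122.5 -122.56 push 5.87 fz -2.64 41.5
-122.0 -122.07 push 6.0 fz -2.51 41.7
-121.5 -121.56 push 5.81 fz -2.65 42.0
-121.0 -121.08 push 5.91 fz -2.21 42.2
-120.5 -120.59 push 6.6 fz -1.81 42.5
-120.0 -120.07 push 6.95 fz -1.35 42.7
-119.5 -119.57 push 5.36 fz -1.96 43.0
-119.0 -119.08 push 6.66 fz -1.95 43.2
-118.5 -118.57 push 6.0 fz -2.8 43.5
-118.0 -118.08 push 5.97 fz -2.54 43.7
-117.5 -117.59 push 6.41 fz -2.91 44.0
-117.0 -117.08 push 5.62 fz -2.69 44.2
-116.5 -116.62 push 5.82 fz -2.26 44.5
-116.0 -116.26 push 6.44 fz -2.14 44.7
-115.5 -115.94 push 7.72 fz -1.78 45.0
-115.0 -115.63 push 8.13 fz -3.5 45.2
-114.5 -115.38 push 9.63 fz -3.57 45.5
```

The force left its 5.9 N plateau at −116.6 mm, after 25 mm of push (a 5.0 mm rise against 5.2 expected), and reached 9.6 N. They have met. I'll back off and check.

```bash
python3 - <<'E'
from push import *
manip.move_linear(S(-.165,0,.024),0.06);manip.move_linear(S(-.17,0,.12),0.2)
manip.set_gripper(.088)
manip.move_linear(S(-.06,0,.30),.3);manip.dwell(.2)
c=cap('wrist');print(topfit(c,.075),topfit(c,.051),manip.state()['clock'])
f=lambda a:cv2.resize(a,(400,450),interpolation=cv2.INTER_CUBIC)
d=cap('side');cv2.imwrite('pics/end.png',np.hstack([f(c['image'][20:230,220:400]),f(d['image'][115:245,240:355])]))
E
```

```text
(array([-31.7,  -0.7]), array([59.7, 98.5]), 89.9, array([-80.9,  17.5], dtype=float32)) (array([-95.9,   0.4]), array([14.7, 56.8]), 0.0, array([-103.3,  -88.6], dtype=float32)) 49.55
```

View pics/end.png

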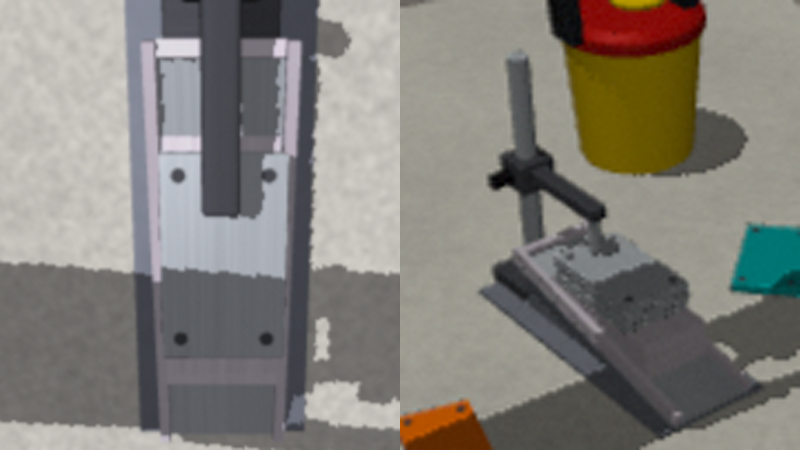

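The pin meets the pile top, at (600,240) in the right view. The shim's rear is at −103.3 mm, a 26 mm move, and the top plate moved 26.6 mm with it, so nothing slipped.

```bash
python3 -c "
from h import *
manip.dwell(.3);print(order.close_job(),manip.state()['clock'])"
```

```text
the job is handed in; nothing more can be done
the job is handed in; nothing more can be done
```

I laid two loose grey plates on plate0 and pushed the shim about 26 mm up the ramp until the top of the pile met the gauge tip. The job is handed in; the clock was about 50 s of the 72 s allowed.

- **Plate count:** I felt the gauge arm's top at 120.2 mm with about 9 N, which puts the tip at about 75.2 mm. One plate could reach 74 mm at most, so two were needed. The third plate stayed where it was.
- **Meeting the tip:** the push force held at about 6 N, then started to climb after about 25 mm of push (a 5.0 mm rise; I expected 5.2 mm). I stopped at 9.6 N and backed off.
- **Last checks:** the picture shows the pin on the pile top. The camera gave 26.4 mm of travel for the shim and 26.6 mm for the top plate, so the pile moved as one. Plate offsets were within about 1.5 mm before the push.
- **Disagreements:**
  - Raw camera depth put the arm top 1.6 mm lower than the touch did; I used the touch.
  - The force gave about 1 mm less shim travel than the final picture, but the push ran on about 1 mm after the force began to rise.
- **Not checked:** I could not measure the load left on the tip after backing off. I did not measure the bystanders again; the arm did not go near the tube rack or tip box, and passed the sharps bin only above it.

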